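Hold the laser's honeycomb bed up by its lift lever

ROBOT

A 6-joint arm with a two-finger parallel gripper is mounted at the origin on the work surface. World frame = base frame: x ahead of the robot, y to its left, z up, the work surface at z = 0. Lengths are in mm, angles in rad, forces in N, time in s.
With the tool pointing down it reaches from about 350 to 975 mm from the base axis. Payload 4.9 kg.
Tool frame: the origin (TCP) lies midway between the tips of the shut fingers; the grasp point (between the pads) lies tcp_to_grasp behind it (tcp_to_grasp is the distance from the TCP to the grasp point, in mm); z points along the fingers, y is the line along which they close (so a half turn about z gives the same grasp; the last joint's range is limited). The gripper opens to 85 mm and grips with 20 to 120 N. Pads are 22 mm wide; open, the fingers measure 114 mm over their backs; the gripper's body (76 mm by 85 mm) begins 54 mm behind the grasp point. The pads swing forward as they close: fully open they stand 13 mm farther back than shut.
Start: joints at [1.037, 0.053, 1.613, -0, 1.476, -0.119], TCP at [251.867, 571.983, 231.304] pointing down, gripper open.
Joint ranges: [-3.01, 3.01], [-1.01, 2.22], [0.06, 2.58], [-1.02, 4.17], [0.09, 2.62], [-3.14, 3.14]. Speed limits (rad/s): [2.57, 2.57, 3.14, 3.14, 3.14, 3.14].

INTERFACE

Orientations are given as a unit quaternion [x, y, z, w].
In Python, from station import * gives the robot as it stands. The module is installed in compiled form; this text tells all that it offers.
- The arm moves only by the tool jog_arm, never from a script. Its argument "increments" is a list of rows, each a list of 3 entries, a list of its own where there are three numbers: the shift along the tool's x, y, z in units of 50 mm (1.0 is 50 mm), then the turn about the tool's z in units of pi/4 rad (1.0 is pi/4 rad), then the closure in counts, from 0 (fully open) to 255 (shut). In form: [[[x, y, z], spin, gripper], ...]. A call has 1 to 20 rows; each row shifts and turns the commanded pose from where the row before left it, along the tool's axes as they then stand; what a row does not reach is not made up. A row lasts 1/10 s, in which the tool goes at most 50 mm and 8.59 degrees, less where a joint would pass 70% of its speed; a pose out of reach is approached as far as the arm can. A call with a number of a shift or a turn outside -1 to 1 is refused whole. A call with a gripper value outside its range is refused whole. The fingers move at their own pace and stop on an object; the grip force is fixed at half the most. Time passes only in rows, so rows that do not move let the fingers close. It gives the time, the measured TCP pose, the force, the opening and the grip force at its end, in the units of the state.
- read_state(): the state, without advancing time (a new reading comes with each control period).
- get_image(name): name is "scene" or "top" or "wrist"; returns a dict with "image" (420x560x3 uint8, red, green, blue), "fx", "fy", "cx", "cy" (pixels), "D" ([k1, k2, p1, p2, k3] as OpenCV has them; the pictures are not rectified), "rvec" (rotation vector, rad) and "tvec" (3), from world to camera coordinates, as OpenCV has them; the wrist camera has in their place "hand_eye" (4x4, takes a point from camera to tool coordinates, whose origin is the TCP and whose axes are the flange's). Camera axes: x right, y down, z forward; pixel columns grow to the right and rows downward; lengths in mm; the calibration is good to about 2 mm. A picture is of the moment at which its call begins: read the wrist's pose just before it. There is no depth.
- finish_job(): hands the job in; it is judged then, once.
The state is a dict: "time_s": time; "qpos": joint angles; "joint_vel": joint speeds; "effort": joint torques, N m; "ee_pos": TCP position; "eef_rot": TCP orientation; "contact_force": force on the tool from outside, world axes, zero at the start; "wrist_torque": the same for the moment, N m; "finger_gap": opening from 0.0 (shut) to 1.0 (fully open); "finger_force": force on a finger pad.
Only numpy, scipy, OpenCV 4.12 (cv2) and the standard library are available. Lean on these libraries where they do the work, as an engineer would, in place of code of your own. Each camera call takes 0.05 s, during which the arm holds its last target. There are 200 camera calls.

TASK

I want to rake the off-cuts out of the crumb tray under the laser's honeycomb bed. With your fingertips, push the knob of the swing latch sideways, away from the lift lever, about a quarter turn, so that the latch bar no longer lies over the bed's frame; then press the pad on the long end of the lift lever down to its rubber stop, so that the short end raises the bed, and finish still holding it down there. Nothing is to be pulled up by hand: keep off the bed itself, never pull the lever up, and leave the tools and other loose things where they are.

Things in the scene. Friction and masses are not known exactly. Their poses are not given: they have to be found in the camera images.
- tray: Fixed base: timber board with a black steel crumb tray (220 x 320 mm, rim 107 mm up). Origin on the table right below the lever's pivot bolt; x runs along the lever from its pad (-x side) to the bed; y points from the lever to the swing latch; z up. Tray at x 75 to 295, y -160 to 160 mm; board to x 40 mm, and under the lever a tongue 90 mm wide, 30 mm high, to x -160 mm.
- bed (a joint): Angle of the hinged honeycomb bed, the heavy flap (2.4 to 4.2 kg, 208 x 300 x 22 mm, metal frame and honeycomb core) lying on the tray, top 131 mm above the table when shut. Its hinge is the tray's edge far from the lever (tray x = 292 mm). 0 = shut, grows as the edge next to the lever rises, about 0.23 rad with the lever on its stop.
- bed_tab (a point): Top of the flat steel lifting tab, 44 mm wide, that juts 34 mm out of the middle of the bed's edge over the lever's roller nose; 113 mm above the table when the bed is shut.
- lever (a joint): Angle of the lift lever, a straight steel bar 25 mm wide turning on its pivot bolt about the tray's y axis. Long arm 190 mm to the pad's centre, short arm 62 mm to a roller under the bed's tab. About 0 at rest (pad end up, bar at 26 degrees); grows as the pad is pressed down; 0.9 on the slightly springy stop (pad end down at 26 degrees). Takes 2 to 6 N at the pad; comes back up if released.
- pad_top (a point): Centre of the upper face of the black rubber pad (52 mm along the lever, 50 mm wide, 12 mm thick) on the lever's long end: 216 mm above the table at rest, about 50 mm on the stop. It moves on an arc about the pivot bolt; its z axis is that of the lever.
- lever_pivot (a point): Centre of the lever's pivot bolt, 125 mm above the table, between two steel cheeks that reach to 140 mm.
- latch (a joint): Angle of the swing latch, a flat steel bar 92 x 16 x 6 mm turning level on a post. Near 0 (start -0.3 to 0.3) its nose lies over the bed's frame and blocks the bed. Grows as the knob is pushed towards the tray's +y, away from the lever; clear of the bed from 1.15; quarter turn 1.57; stops at -0.35 and 1.9. Light friction, about 1 N at the knob; stays where left.
- latch_knob (a point): Middle of the latch's upright black knob, a cylinder 16 mm in diameter and 28 mm high on the tail of the bar, 45 mm from the latch's pivot. The knob stands from 139 to 167 mm above the table; this point is at 153 mm. At latch angle 0 it lies on the tray's -x side of the latch pivot; it swings towards the tray's +y side.
- latch_pivot (a point): Pivot of the swing latch, in the tray's frame at x = 50, y = 125 mm, at the underside of the bar, 133 mm above the table.
- brush: Bystander: hand brush 190 mm long, lying on the table; origin at its underside.
- gauge: Bystander: aluminium focusing gauge, a small post 26 mm in diameter and 50 mm high, standing beside the lever; origin at its underside.
- glue: Bystander: glue bottle with an orange cap, 52 mm in diameter, 130 mm high; origin at its underside.
- goggles: Bystander: green safety goggles with black side arms, 145 mm wide, 46 mm high; origin at its underside.
- offcut: Bystander: two plywood off-cuts stuck together, 85 x 60 x 12 mm; origin at its underside.
- driver: Bystander: screwdriver 190 mm long, lying on the table; origin at its underside.
- tin: Bystander: round tin 64 mm in diameter, 50 mm high; origin at its underside.

How it is judged:
By the outcome, as a careful person would: the job done as asked, in the order asked, and still so for the second after the job is handed in, while the arm keeps its last pose, push and grip.
It also fails if it takes over 53 s, if anything falls off the work surface, if the arm or the gripper's body presses on something with over 40 N, if the wrist force passes 120 N, or if a joint passes its speed limit or range.

## Working session

There is one attempt and no reset: what is moved stays moved. The work goes in short steps, Python scripts to look and compute and a tool call to move; the robot and the scene stay as the last step left them, time stands still between calls to the robot, and variables do not carry over. Pictures are saved under pics/ and viewed, at most 10 in all, crops included, and the job is handed in when it is done.

Besides the shell and the picture viewer there is one more tool, called after "Request:" in YAML: its name, and indented under it one key for each argument. jog_arm: Moves the arm, as the interface text tells. Its arguments: {"type":"object","properties":{"increments":{"type":"array","items":{"type":"array"}}},"required":["increments"]}

```bash
mkdir -p pics; python3 - <<'E'
from station import *
import cv2,pickle
s=read_state();print({k:s[k] for k in('time_s','ee_pos','eef_rot','contact_force','finger_gap')})
d={}
for n in('scene','top'):
    g=get_image(n);d[n]=g;cv2.imwrite(f'pics/{n}1.png',g['image'][:,:,::-1])
pickle.dump(d,open('cams.pkl','wb'))
E
```

```text
{'time_s': 0.0, 'ee_pos': array([251.55362992, 571.45536774, 230.05026058]), 'eef_rot': array([ 2.05929863e-01,  9.78566192e-01, -9.87716084e-04, -3.53029638e-04]), 'contact_force': array([-0.15123344,  0.44891695, -0.03304373]), 'finger_gap': 1.0023761420637716}
```

View pics/scene1.png

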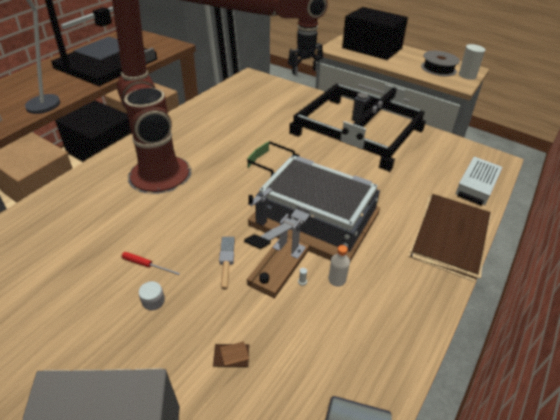

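View pics/top1.png

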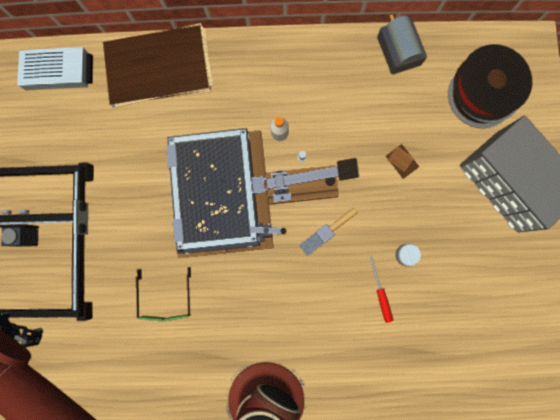

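The top view shows the pad at (347,169), the latch knob at (283,231), the bed across about (170-255, 130-252), the gauge at (302,156) and the glue at (280,128). I'll zoom in for accuracy.

```bash
python3 - <<'E'
import cv2,pickle
d=pickle.load(open('cams.pkl','rb'))
im=d['top']['image'][110:260,160:360,::-1]
cv2.imwrite('pics/topc.png',cv2.resize(im,None,fx=4,fy=4,interpolation=cv2.INTER_CUBIC))
E
```

```text
(no output)
```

View pics/topc.png

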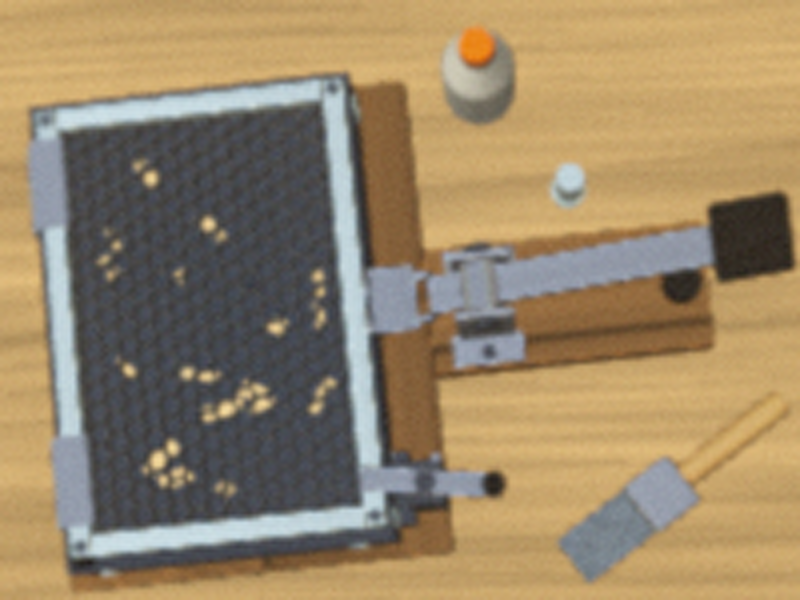

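```bash
cat > h.py <<'E'
import numpy as np,cv2,pickle
from scipy.optimize import least_squares
d=pickle.load(open('cams.pkl','rb'))
def proj(g,P):
    return cv2.projectPoints(np.float64(P),g['rvec'],g['tvec'],np.array([[g['fx'],0,g['cx']],[0,g['fy'],g['cy']],[0,0,1]]),np.float64(g['D']))[0][:,0]
def ray(g,uv,z):
    K=np.array([[g['fx'],0,g['cx']],[0,g['fy'],g['cy']],[0,0,1]])
    n=cv2.undistortPoints(np.float64([[uv]]),K,np.float64(g['D']))[0,0]
    R=cv2.Rodrigues(np.float64(g['rvec']))[0];t=np.ravel(g['tvec'])
    c=-R.T@t;r=R.T@[n[0],n[1],1];return c+r*(z-c[2])/r[2]
def W(p,P):
    P=np.float64(P);c,s=np.cos(p[2]),np.sin(p[2])
    return np.c_[p[0]+c*P[:,0]-s*P[:,1],p[1]+s*P[:,0]+c*P[:,1],P[:,2]]
E
python3 - <<'E'
from h import *
t=d['top']
uv=np.array([[347,75],[386,518],[34,108],[72,558],[751,237],[425,481]])/4+[160,110]
P=np.array([[84,-150,131],[84,150,131],[292,-150,131],[292,150,131],[-167,0,216],[50,125,139]])
a=ray(t,uv[5],139)[:2];b=ray(t,uv[4],216)[:2]
best=min((least_squares(lambda p:(proj(t,W(p,P))-uv).ravel(),[*a,y]) for y in(0,1.5,3,-1.5)),key=lambda r:r.cost)
p=best.x;print(p,best.fun.reshape(-1,2).round(2))
np.save('tray.npy',p)
k=ray(t,np.array([493,484])/4+[160,110],167);print('knob',k,'pad',ray(t,uv[4],216),W(p,P)[4:])
sv=proj(d['scene'],W(p,P)); print('scene pad',sv[4])
c,s=np.cos(p[2]),np.sin(p[2]);q=k[:2]-p[:2];print('knob tray',c*q[0]+s*q[1],-s*q[0]+c*q[1])
for n,u,z in(('gauge',(568,178),50),('glue',(477,45),130),('brush',(650,510),15),('brushend',(780,400),15)):
    print(n,ray(t,np.array(u)/4+[160,110],z))
E
```

```text
[601.04963211 -63.04792309  -4.63822122] [[-1.37  0.14]
 [-0.63  1.34]
 [ 0.05  0.04]
 [-1.01 -0.87]
 [ 1.28 -0.28]
 [ 1.54 -0.41]]
knob [467.25558408 -62.79568753 167.        ] pad [ 612.79826621 -226.39757062  216.        ] [[ 613.42429571 -229.58881207  216.        ]
 [ 472.68828898  -22.44785423  139.        ]]
scene pad [256.92115517 239.79174383]
knob tray 10.16565191376769 133.40753514150427
gauge [ 686.78731579 -119.70916899   50.        ]
glue [762.81701726 -59.23603322 130.        ]
brush [ 453.46446544 -171.66504693   15.        ]
brushend [ 529.12910816 -266.81231923   15.        ]
```

Request:
jog_arm:
  increments:
    - [[0,0,0],-0.155,255]
    - [[0,0,0],-0.155,255]
    - [[0,0,0],-0.155,255]
    - [[0,0,0],-0.155,255]
    - [[-0.26,-0.8,0],0,255]
    - [[-0.26,-0.8,0],0,255]
    - [[-0.26,-0.8,0],0,255]
    - [[-0.26,-0.8,0],0,255]
    - [[-0.26,-0.8,0],0,255]
    - [[-0.26,-0.8,0],0,255]
    - [[-0.26,-0.8,0],0,255]
    - [[-0.26,-0.8,0],0,255]
    - [[-0.26,-0.8,0],0,255]
    - [[-0.26,-0.8,0],0,255]
    - [[-0.26,-0.8,0],0,255]
    - [[-0.26,-0.8,0],0,255]
    - [[-0.26,-0.8,0],0,255]
    - [[-0.26,-0.8,0],0,255]
    - [[-0.26,-0.8,0],0,255]
    - [[-0.26,-0.8,0],0,255]

```text
time_s: 2.1
ee_pos: [505.6, -53.1, 230.9]
eef_rot: [-0.036, 0.999, 0.0, -0.0]
contact_force: [0.2, 0.9, 0.8]
finger_gap: -0.001
finger_force: 0.0
```

```bash
cat >> h.py <<'E'
from station import *
def stat():
    s=read_state();p=np.load('tray.npy');R=cv2.Rodrigues(np.array([0,0,p[2]]))[0]
    q=R.T@(s['ee_pos']-[p[0],p[1],0]);print('t',s['time_s'],'tray',q.round(1),'F',(R.T@s['contact_force']).round(1),'gap',round(s['finger_gap'],2))
    from scipy.spatial.transform import Rotation as T
    print((R.T@T.from_quat(s['eef_rot']).as_matrix()).round(3).tolist());return s
E
python3 - <<'E'
from h import *
s=stat();g=get_image('wrist');g['s']=s;pickle.dump(g,open('w.pkl','wb'));cv2.imwrite('pics/w1.png',g['image'][:,:,::-1])
E
```

```text
t 2.1 tray [ 17.   94.5 230.9] F [ 0.9 -0.2  0.8] gap -0.0
[[0.002, 1.0, 0.0], [1.0, -0.002, 0.0], [0.0, 0.0, -1.0]]
```

View pics/w1.png

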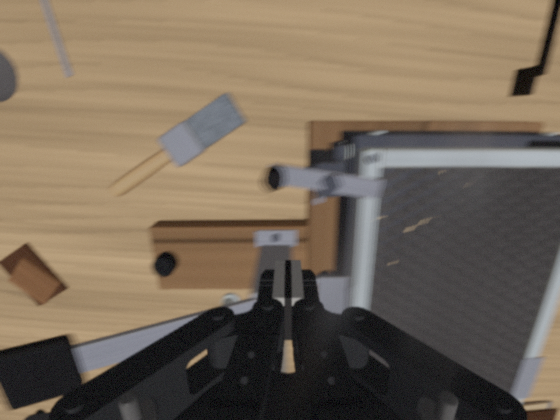

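The wrist view shows the knob top at about (274,178), the latch pivot at (326,183) and the pad at (38,372).

```bash
cat >> h.py <<'E'
def wray(g,uv,z):
    from scipy.spatial.transform import Rotation as T
    s=g['s'];p=np.load('tray.npy');H=np.array(g['hand_eye']);R=T.from_quat(s['eef_rot']).as_matrix()
    K=np.array([[g['fx'],0,g['cx']],[0,g['fy'],g['cy']],[0,0,1]])
    n=cv2.undistortPoints(np.float64([[uv]]),K,np.float64(g['D']))[0,0]
    c=R@H[:3,3]+s['ee_pos'];r=R@H[:3,:3]@[n[0],n[1],1];w=c+r*(z-c[2])/r[2]
    Q=cv2.Rodrigues(np.array([0,0,p[2]]))[0];return (Q.T@(w-[p[0],p[1],0])).round(1)
E
python3 - <<'E'
from h import *
g=pickle.load(open('w.pkl','rb'))
print(wray(g,(274,178),167),wray(g,(326,183),139),wray(g,(38,372),216),wray(g,(165,265),40))
E
```

```text
[  8.6 134.1 167. ] [ 48.9 124.1 139. ] [-160.8    5.4  216. ] [-137.6   -3.3   40. ]
```

Request:
jog_arm:
  increments:
    - [[0,0,0.42],0,255]
    - [[0,0,0.42],0,255]
    - [[0,0,0.42],0,255]
    - [[0,0,0.42],0,255]
    - [[0,0,0],0,255]
    - [[0.18,0.04,0],0,255]
    - [[0.18,0.04,0],0,255]
    - [[0.18,0.04,0],0,255]
    - [[0.18,0.04,0],0,255]
    - [[0.18,0.05,0],0,255]
    - [[0.18,0.05,0],0,255]
    - [[0,0,0],0,255]
    - [[0,0,0],0,255]

```text
time_s: 3.45
ee_pos: [454.4, -37.6, 148.9]
eef_rot: [-0.036, 0.999, 0.005, 0.007]
contact_force: [17.0, 18.3, -5.2]
finger_gap: 0.001
finger_force: 11.2
```

```bash
python3 - <<'E'
from h import *
s=stat()
E
```

```text
t 3.45 tray [ 36.2 144.4 148.9] F [ 17.  -18.3  -5.2] gap 0.0
[[0.002, 1.0, 0.01], [1.0, -0.002, -0.015], [-0.015, 0.01, -1.0]]
```

```bash
python3 - <<'E'
from h import *
for n in('scene','wrist'):
    g=get_image(n); im=g['image'][:,:,::-1]
    im=im[150:270,200:360] if n=='scene' else im[100:300,180:400]
    cv2.imwrite(f'pics/{n}2.png',cv2.resize(im,(560,int(560*im.shape[0]/im.shape[1])),interpolation=cv2.INTER_CUBIC))
a=cv2.imread('pics/scene2.png');b=cv2.imread('pics/wrist2.png')
b=cv2.resize(b,None,fx=.45,fy=.45*1);h=max(a.shape[0],b.shape[0]);
o=np.zeros((h,a.shape[1]+b.shape[1],3),np.uint8);o[:a.shape[0],:a.shape[1]]=a;o[:b.shape[0],a.shape[1]:]=b;o=o[:, :812]
cv2.imwrite('pics/c2.png',cv2.resize(o,(780,int(780*h/o.shape[1]))))
E
```

```text
(no output)
```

View pics/c2.png

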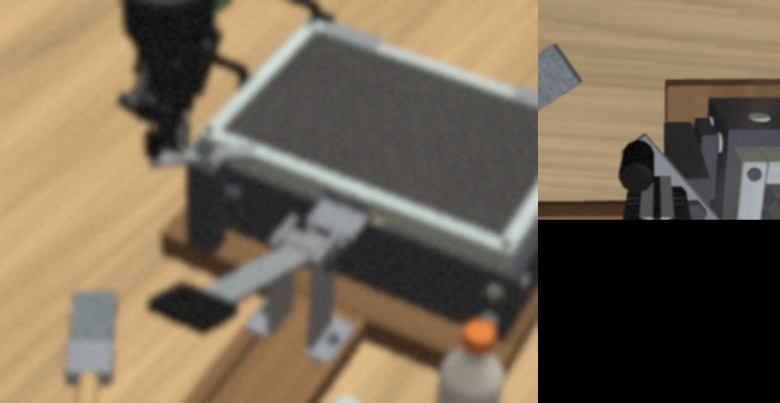

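The wrist view shows the fingers wedged on the bar side of the knob, with the latch about halfway at roughly 0.85 rad. I'll back off and push from the knob's -x side.

Request:
jog_arm:
  increments:
    - [[-0.3,0,0],0,255]
    - [[-0.4,0,0],0,255]
    - [[-0.3,0,0],0,255]
    - [[0,-0.4,0],0,255]
    - [[0,-0.5,0],0,255]
    - [[0,0,0],0,255]
    - [[0,0,0],0,255]

```text
time_s: 4.25
ee_pos: [503.3, -83.5, 147.5]
eef_rot: [-0.036, 0.999, 0.0, -0.0]
contact_force: [0.2, -0.6, 0.4]
finger_gap: -0.001
finger_force: 0.0
```

```bash
python3 - <<'E'
from h import *
s=stat();g=get_image('wrist');g['s']=s;pickle.dump(g,open('w.pkl','wb'));cv2.imwrite('pics/w3.png',g['image'][:,:,::-1])
E
```

```text
t 4.25 tray [-13.2  99.  147.5] F [-0.6 -0.1  0.4] gap -0.0
[[0.003, 1.0, 0.0], [1.0, -0.003, 0.0], [0.0, 0.0, -1.0]]
```

View pics/w3.png

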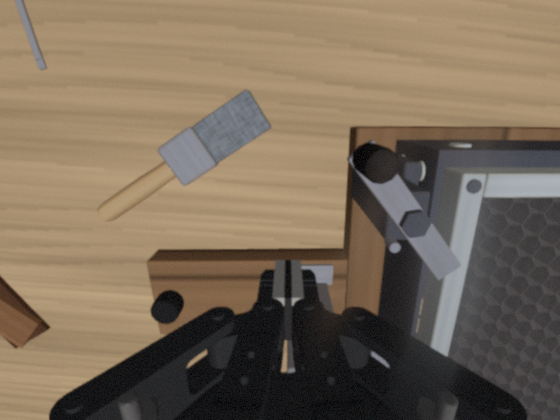

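The knob is at about (381,163) and the pivot bolt at (415,223), so the latch stands at roughly 1 rad. The fingers are free.

Request:
jog_arm:
  increments:
    - [[0.44,-0.05,0],0,255]
    - [[0.44,0,0],0,255]
    - [[0.44,0,0],0,255]
    - [[0,0,0],0,255]
    - [[0,0.14,0],0,255]
    - [[0,0.14,0],0,255]
    - [[0,0.14,0],0,255]
    - [[0,0.14,0],0,255]
    - [[0,0.14,0],0,255]
    - [[0,0.14,0],0,255]
    - [[0,0,0],0,255]
    - [[0,-0.2,0],0,255]
    - [[0,-0.5,0],0,255]
    - [[0,-0.3,-0.5],0,255]
    - [[0,0,-1],0,255]
    - [[0,0,-1],0,255]
    - [[0,0,0],0,255]

```text
time_s: 6.0
ee_pos: [442.2, -101.0, 281.5]
eef_rot: [-0.036, 0.999, -0.003, 0.007]
contact_force: [0.4, -0.4, 0.1]
finger_gap: 0.002
finger_force: 0.0
```

```bash
python3 - <<'E'
from h import *
s=stat();g=get_image('wrist');g['s']=s;pickle.dump(g,open('w.pkl','wb'));cv2.imwrite('pics/w4.png',g['image'][:,:,::-1])
E
```

```text
t 6.0 tray [-26.1 161.3 281.5] F [-0.4 -0.4  0.1] gap 0.0
[[0.003, 1.0, -0.007], [1.0, -0.003, -0.014], [-0.014, -0.007, -1.0]]
```

View pics/w4.png

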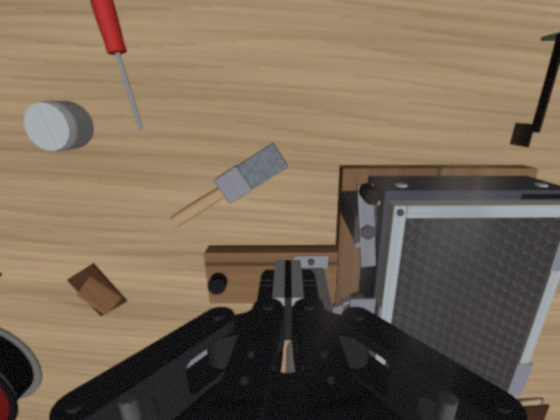

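The latch now points along tray y, with the knob at (368,193) above the pivot at (368,232). Its nose is clear of the frame. Next I go over the pad.

Request:
jog_arm:
  increments:
    - [[-0.4,-0.36,0],0,255]
    - [[-0.4,-0.36,0],0,255]
    - [[-0.4,-0.36,0],0,255]
    - [[-0.4,-0.36,0],0,255]
    - [[-0.4,-0.36,0],0,255]
    - [[-0.4,-0.36,0],0,255]
    - [[-0.4,-0.36,0],0,255]
    - [[-0.4,-0.36,0],0,255]
    - [[0,0,0.4],0,255]
    - [[0,0,0.3],0,255]
    - [[0,0,0],0,255]
    - [[0,0,0],0,255]

```text
time_s: 7.25
ee_pos: [607.8, -230.5, 236.0]
eef_rot: [-0.036, 0.999, 0.001, -0.001]
contact_force: [1.4, 0.1, 0.8]
finger_gap: -0.0
finger_force: 0.0
```

```bash
python3 - <<'E'
from h import *
s=stat();a=get_image('scene')['image'];cv2.imwrite('pics/s5.png',cv2.resize(a[140:300,190:400,::-1],None,fx=3.5,fy=3.5,interpolation=cv2.INTER_CUBIC))
E
```

```text
t 7.25 tray [-167.5    5.7  236. ] F [-0.  -1.4  0.8] gap -0.0
[[0.002, 1.0, 0.001], [1.0, -0.002, 0.002], [0.002, 0.001, -1.0]]
```

View pics/s5.png

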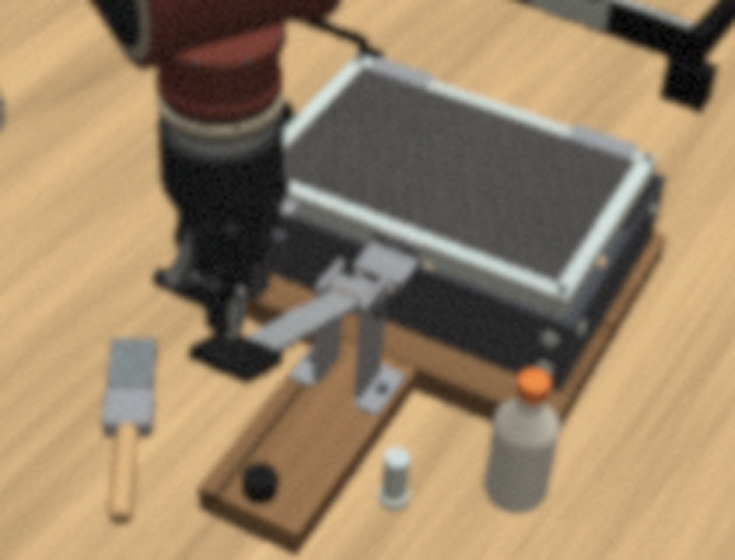

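The closed fingertips are above the pad at about (235,350) in the crop. I'll press down along its arc.

Request:
jog_arm:
  increments:
    - [[-0.1,0,0.3],0,255]
    - [[0,0,0.1],0,255]
    - [[0,-0.13,0.28],0,255]
    - [[0,-0.11,0.28],0,255]
    - [[0,-0.09,0.28],0,255]
    - [[0,-0.06,0.28],0,255]
    - [[0,-0.04,0.28],0,255]
    - [[0,-0.02,0.28],0,255]
    - [[0,0,0.28],0,255]
    - [[0,0.02,0.28],0,255]
    - [[0,0.05,0.28],0,255]
    - [[0,0.06,0.28],0,255]
    - [[0,0,0],0,255]
    - [[0,0,0],0,255]

```text
time_s: 8.7
ee_pos: [613.5, -246.1, 75.8]
eef_rot: [-0.036, 0.999, 0.001, -0.002]
contact_force: [-0.6, -0.0, 1.9]
finger_gap: -0.002
finger_force: 0.5
```

```bash
python3 - <<'E'
from h import *
s=stat()
E
```

```text
t 8.7 tray [-183.5    1.2   75.8] F [0.  0.6 1.9] gap -0.0
[[0.002, 1.0, 0.001], [1.0, -0.002, 0.003], [0.004, 0.001, -1.0]]
```

Request:
jog_arm:
  increments:
    - [[0,0.06,0.16],0,255]
    - [[0,0.06,0.12],0,255]
    - [[0,0.02,0.08],0,255]
    - [[0,0,0.06],0,255]
    - [[0,0,0.04],0,255]
    - [[0,0,0],0,255]
    - [[0,0,0],0,255]
    - [[0,0,0],0,255]

```text
time_s: 9.5
ee_pos: [614.3, -239.1, 54.1]
eef_rot: [-0.036, 0.999, 0.0, 0.0]
contact_force: [-1.0, 0.6, 2.3]
finger_gap: 0.004
finger_force: 1.0
```

```bash
python3 - <<'E'
from h import *
s=stat()
E
```

```text
t 9.5 tray [-176.6   -0.2   54.1] F [0.7 1.  2.3] gap 0.0
[[0.002, 1.0, 0.001], [1.0, -0.002, -0.0], [-0.0, 0.001, -1.0]]
```

Request:
jog_arm:
  increments:
    - [[0,0,0.04],0,255]
    - [[0,0,0.04],0,255]
    - [[0,0,0.04],0,255]
    - [[0,0,0],0,255]
    - [[0,0,0],0,255]

```text
time_s: 10.0
ee_pos: [614.8, -239.7, 49.3]
eef_rot: [-0.036, 0.999, -0.0, 0.001]
contact_force: [-0.6, 1.4, 6.4]
finger_gap: -0.002
finger_force: 3.1
```

```bash
python3 - <<'E'
from h import *
s=stat();a=get_image('scene')['image'];cv2.imwrite('pics/s6.png',cv2.resize(a[140:300,190:400,::-1],None,fx=3.5,fy=3.5,interpolation=cv2.INTER_CUBIC))
E
```

```text
t 10.0 tray [-177.2   -0.7   49.3] F [1.4 0.5 6.4] gap -0.0
[[0.002, 1.0, -0.0], [1.0, -0.002, -0.001], [-0.001, -0.0, -1.0]]
```

View pics/s6.png

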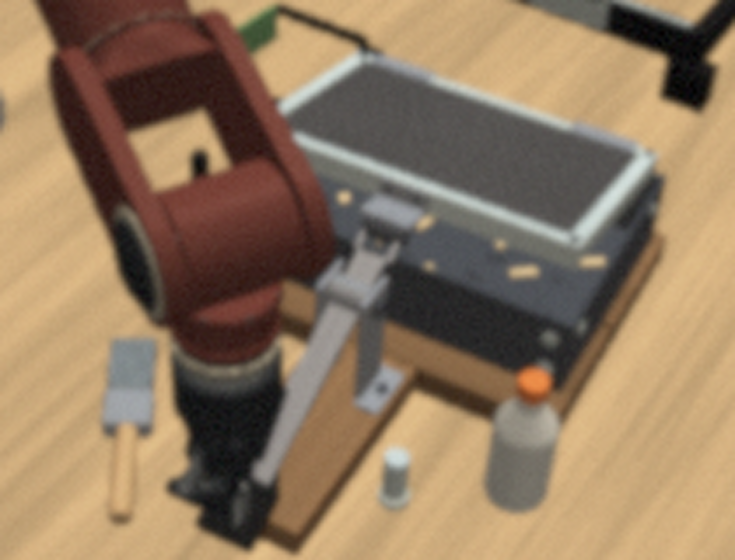

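The bed is raised with the off-cuts visible beneath, and the force is rising as the lever meets the stop. I'll press slightly more to seat it.

Request:
jog_arm:
  increments:
    - [[0,0,0.04],0,255]
    - [[0,0,0.03],0,255]
    - [[0,0,0],0,255]
    - [[0,0,0],0,255]
    - [[0,0,0],0,255]

```text
time_s: 10.55
ee_pos: [615.8, -240.5, 48.5]
eef_rot: [-0.036, 0.999, -0.001, 0.001]
contact_force: [-4.4, 2.1, 17.0]
finger_gap: 0.003
finger_force: 7.0
```

```bash
python3 - <<'E'
from h import *
s=stat()
E
```

```text
t 10.55 tray [-178.    -1.5   48.5] F [ 2.5  4.2 17. ] gap 0.0
[[0.002, 1.0, -0.002], [1.0, -0.002, -0.003], [-0.003, -0.002, -1.0]]
```

The pad barely moved while the force climbed to 17 N, so the lever is firmly on its stop.

```bash
python3 -c "
from station import *
print(finish_job())"
```

```text
the job is handed in; nothing more can be done
None
```

The job is handed in: the latch is swung about a quarter turn clear of the bed, and the lever is held on its stop at about 17 N with the bed raised; my first push at the knob wedged the fingers against the latch, so I backed off and pushed from the other side.

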